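# Clamp the demonstration glass until the torque knob clicks

## Task

Clamp the glass in the small clamp stand on the shop counter: swing the bridge over it until its notch stops against the free stud, then turn the knob clockwise until its slip clutch clicks, the sign that the set torque is reached. Stop at the first click or the second, never a third, and let go. Keep clear of the glass, do not lean on the clamp, and leave the things around it where they are.

Things in the scene. Friction and masses are not known exactly. Their poses are not given: they have to be found in the camera images.
- clamp_stand: Fixed stand: dark steel base 120 (x) x 220 (y) x 18 mm, a sample disc with a low aluminium ring in its middle, two steel posts 16 mm thick at y = -80 and +80 mm, each ending in a stud with a 19 mm domed nut (top 138 mm above the counter). The post at y = -80 carries the bridge; that at y = +80 is the free stud. Origin: centre of the underside, on the counter; z up.
- bridge: Level aluminium bar, 26 mm wide, underside 108 and top 120 mm above the counter. Origin: underside, on its vertical pivot at the stand's y = -80 post; y axis along the bar, free end at 182 mm. Starts 0.6 to 1.1 rad open, counter-clockwise from above. Shut = swung clockwise till its y axis is parallel to the stand's and its notch meets the stud, a hard stop. Stiff hinge, 0.35 N m, stays where left.
- bridge_grip (a point): Point on the bar's top face, on its centre line, 126 mm from the pivot, on the clear length between knob and stud, where the bar can be straddled or pushed. Axes as the bridge.
- knob: Round ribbed black torque-limiting knob, 40 mm across, 30 mm high, on the screw through the bar, 80 mm from the bridge pivot (over the stand's middle when shut). Origin: on its axis at its underside, about 134 mm above the counter at first, sinking 10 mm per turn; x axis to its white line. Clockwise from above tightens. It runs at about 0.1 N m and springs back up to 0.25 rad when let go.
- knob_mark (a point): The white index line on the knob's top, 17 mm from its axis, 30 mm above its underside; axes as the knob. After some 1 to 2.5 rad the foot meets the glass and the torque climbs, over about half a radian, to about 0.18 N m; there the clutch slips with a click: the torque drops by more than half at once, then climbs again to the next click.
- flange (a point): Point on the knob's axis, on the top face of the aluminium flange (48 mm across, 5 mm thick) 1 mm under the knob. The flange is fixed to the screw; its x axis points to its black line. The knob's white line starts in line with the black one and stays so until the clutch slips; each click leaves it 22.5 degrees (0.39 rad) further clockwise of it.
- glass: Loose open glass cylinder, 64 mm outside, 4 mm wall, 70 mm tall, standing on the sample inside the low ring in the middle of the stand; rim 92 mm above the counter. The round foot (68 mm) under the bridge starts a few mm above that rim, so the bridge swings over it freely. Origin: centre of its underside, z up.
- polish_tin: Bystander: round dark steel polish tin, 76 mm across, 27 mm high, on the counter behind the stand. Origin: centre of its underside.
- spare_glass: Bystander: spare glass cylinder like the clamped one (64 mm, 70 mm tall), standing on the counter near the stand. Origin: centre of its underside.
- brush: Bystander: wooden shoe brush with black bristles, 48 x 130 x 40 mm, on the counter near the stand. Origin: centre of its underside, y along its length.
There are look-alikes about, which are no part of the job. What is shaped like the glass but purple is not meant.

How it is judged (in metres and radians):
On the way, in this order (a step that is already met when the one before it is completed fails the run):
1. the bridge is swung shut against the free stud (x of bridge_grip in the frame of clamp_stand above -0.008 m), for 0.2 s.
2. the clutch has clicked with the foot pressing on the glass (y of knob_mark in the frame of flange below -0.0042 m and contact force between bridge and glass above 30 N), for 0.2 s.
At the end, for the whole second after the job is handed in: The bridge is shut against the stud (within 8 mm at bridge_grip), the clutch has clicked once or twice and no more, the foot presses on the glass with over 30 N, the glass stands upright in its ring (within 8 mm of the middle), all at rest and released (all of step 2 and x of bridge_grip in the frame of clamp_stand above -0.008 m and x of knob_mark in the frame of flange above 0.0092 m and horizontal distance between glass and clamp_stand below 0.008 m and angle between glass's own z axis and vertical below 0.06 rad and linear speed of knob below 0.01 m/s); the robot touches nothing.
It fails at once if the clutch has gone past its second click into a third (x of knob_mark in the frame of flange below 0.0092 m).
It fails at once if the robot bumps the glass with over 4 N (contact force between any of the fingers, the arm and glass above 4 N).
It fails at once if the glass is pressed with over 95 N (contact force between bridge and glass above 95 N).
It fails at once if a bystander is moved over 20 mm (distance of any of polish_tin, spare_glass, brush from where it was at the start of the episode above 0.02 m).
It also fails if it takes over 72 s, if anything falls off the work surface, if the arm or the gripper's body presses on something with over 40 N, if the wrist force passes 120 N, or if a joint passes its speed limit or range.

## Robot

A 6-joint arm with a two-finger parallel gripper is mounted at the origin on the work surface. World frame = base frame: x ahead of the robot, y to its left, z up, the work surface at z = 0. Lengths are in mm, angles in rad, forces in N, time in s.
With the tool pointing down it reaches from about 325 to 875 mm from the base axis. Payload 4.4 kg.
Tool frame: the origin (TCP) lies on the centre line of the jaws, within the pads' length; the fingertips stand ahead of it and the grasp point (between the pads) lies 6 mm ahead of it (ctrl.tcp_to_tips is the z of the fingertips in the tool frame, in mm); z points along the fingers, y is the direction in which the jaws open and shut (so a half turn about z gives the same grasp; the last joint's range is limited). The gripper opens to 85 mm and grips with 20 to 120 N. Pads are 22 mm wide; open, the fingers measure 114 mm over their backs; the gripper's body (76 mm by 85 mm) begins 54 mm behind the grasp point. The pads swing forward as they close: fully open they stand 13 mm farther back than shut.
Start: joints at [-0.15, 0.207, 1.542, -0, 1.393, -0.15], TCP at [575.002, -0.012, 256.282] pointing down, gripper open.
Joint ranges: [-2.73, 2.73], [-0.86, 2.22], [0.23, 2.46], [-1.11, 4.25], [0.08, 2.63], [-2.82, 2.82]. Speed limits (rad/s): [2.79, 2.79, 3.14, 3.14, 3.14, 3.14].

## Interface

Orientations are given as a 3x3 rotation matrix whose columns are the frame's x, y, z axes.
In Python, from plant import ctrl, sensors, optics gives the robot as it stands. Calls block until the motion is done:
- ctrl.move_ptp(position, orientation): joint-space move of the TCP to a pose.
- ctrl.move_l(position, rot=None, vel=150, threshold=None): straight line of the TCP; rot=None keeps the orientation; vel is the mean speed in mm/s. With threshold (N) it stops when the force on the tool has changed by that much, and returns True; else False.
- ctrl.set_joints(angles): joint-space move.
- ctrl.gripper_to(opening, force=None): finger opening in mm; force is the grip in N (None keeps the last); returns when the fingers have stopped.
- ctrl.hold(seconds).
- ctrl.solve_ik(position, orientation): joint angles nearest the present ones, or None.
- sensors.read_state(): the state.
- optics.grab_frame(name): name is "scene" or "side" or "wrist"; returns (picture, depth): 384x512x3 uint8, red, green, blue; 384x512 float32, mm along the optical axis (not along the pixel's ray), 0 where there is no reading.
- optics.camera_params(name): a dict with "mtx" (3x3 intrinsics, pixels), "k1" (the pictures are not rectified: a ray, as slopes to the right and down, at radius r is drawn at 1 + k1 r^2 times it, then the intrinsics apply), "R" (3x3) and "t" (3): a world point X has camera coordinates R X + t; the wrist camera has in their place "T_tool_cam" (4x4, takes a point from camera to tool coordinates, whose origin is the TCP and whose axes are the flange's). Camera axes: x right, y down, z forward; pixel columns grow to the right and rows downward; lengths in mm; the calibration is good to about 2 mm. A picture is of the moment at which its call begins: read the wrist's pose just before it. camera_params takes no time and is no camera call.
A pose or a line that the arm cannot do raises ctrl.MotionError and nothing moves.
- ctrl.finish_job(): hands the job in, once; it reports no verdict.
The state is a dict: "t": time; "q": joint angles; "qvel": joint speeds; "tau": joint torques, N m; "eef_pos": TCP position; "eef_rot": TCP orientation; "force": force on the tool from outside, world axes, zero at the start; "wrist_torque": the same for the moment, N m; "grip_width": finger opening in mm.
Only numpy, scipy, OpenCV 4.12 (cv2) and the standard library are available. Lean on these libraries where they do the work, as an engineer would, in place of code of your own. Each camera call takes 0.05 s, during which the arm holds its last target. There are 200 camera calls.

## Working session

There is one attempt and no reset: what is moved stays moved. The work goes in short steps, each a Python script; the robot and the scene stay as the last script left them, time stands still between calls to the robot, and variables do not carry over. Pictures are saved under pics/ and viewed, about 8 in all and at most 12, crops included, and the job is handed in when it is done.

```bash
ls; mkdir -p pics; python3 - <<'E'
from plant import ctrl,sensors,optics
import cv2,numpy as np
for n in("scene","side","wrist"):
    p,d=optics.grab_frame(n); np.savez(f'pics/{n}0.npz',p=p,d=d)
    cv2.imwrite(f'pics/{n}0.png',p[:,:,::-1])
    print(n,optics.camera_params(n))
a=cv2.imread('pics/scene0.png');b=cv2.imread('pics/side0.png')
cv2.imwrite('pics/both.png',cv2.resize(np.vstack([a,b]),(400*1,600)))
print(ctrl.tcp_to_tips,sensors.read_state())
E
```

```text
pics
scene {'mtx': array([[429.06580077,   0.        , 251.57657936],
       [  0.        , 429.06580077, 184.98219195],
       [  0.        ,   0.        ,   1.        ]]), 'k1': -0.01578229368529767, 'R': array([[ 0.60468566,  0.79629555,  0.0163905 ],
       [ 0.62729557, -0.46346928, -0.6258566 ],
       [-0.49077034,  0.3887282 , -0.7797659 ]]), 't': array([-372.2212409 , -341.77470682, 1186.34678341])}
side {'mtx': array([[431.30673143,   0.        , 260.32212666],
       [  0.        , 431.30673143, 196.83776004],
       [  0.        ,   0.        ,   1.        ]]), 'k1': -0.14977188872181119, 'R': array([[-0.81531561, -0.57897385, -0.00705316],
       [-0.33955815,  0.4879643 , -0.80410889],
       [ 0.46899971, -0.65320757, -0.59444019]]), 't': array([494.10062226, 315.90748716, 663.5422726 ])}
wrist {'mtx': array([[292.63947319,   0.        , 253.32155518],
       [  0.        , 292.63947319, 193.43676888],
       [  0.        ,   0.        ,   1.        ]]), 'k1': -0.06257513281306915, 'T_tool_cam': array([[-1.15753217e-03, -9.45488401e-01, -3.25653718e-01,
         8.3295
[... 373 characters left out ...]
1.39351258e+00, -1.50491936e-01]), 'qvel': array([-5.78437855e-04, -6.02709695e-04, -3.25867104e-03, -1.74858073e-03,
        6.99867949e-05,  1.40388909e-03]), 'tau': array([ 5.23460058e-04, -3.83512866e+01, -2.92037880e+01, -1.78299792e-04,
        6.64118095e-03, -5.65601522e-05]), 'eef_pos': array([5.74452995e+02, 7.31008309e-02, 2.55350870e+02]), 'eef_rot': array([[ 9.33427942e-06,  9.99998340e-01, -1.82225822e-03],
       [ 9.99999960e-01, -8.82124883e-06,  2.81543451e-04],
       [ 2.81526909e-04, -1.82226078e-03, -9.99998300e-01]]), 'force': array([-0.13485904, -0.54823672, -0.23921263]), 'wrist_torque': array([-0.00724619, -0.02389736,  0.06243474]), 'grip_width': 85.63765794848392}
```

View pics/scene0.png

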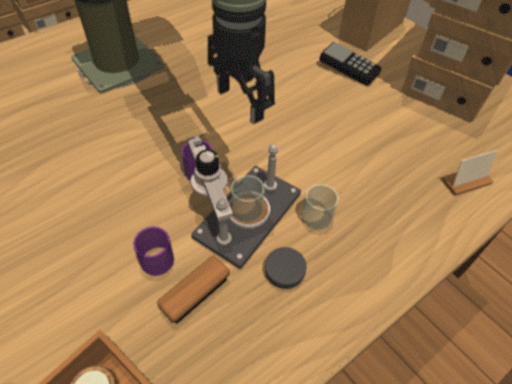

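View pics/side0.png

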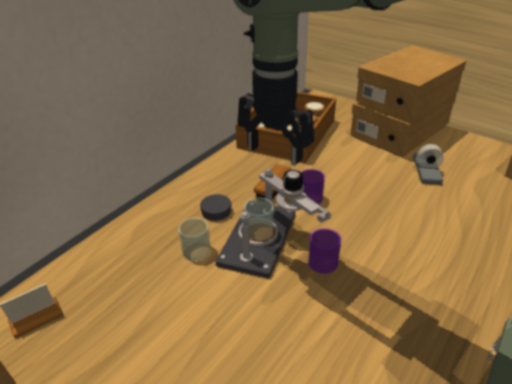

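The stand is at (247,215) in the scene view, with the pivot post at (224,222), the free stud at (272,150) and the knob at (207,162). The look-alikes are the purple cylinders at (197,160) and (153,250). The spare glass is at (320,203), and the glass to clamp is the clear one at (248,195) inside the ring.

```bash
cat > h.py <<'E'
from plant import ctrl,sensors,optics
import cv2,numpy as np
def cam(n,st=None):
    c=optics.camera_params(n)
    if n=='wrist':
        T=c['T_tool_cam'];Rw=st['eef_rot']@T[:3,:3];o=st['eef_rot']@T[:3,3]+st['eef_pos']
    else: Rw=c['R'].T;o=-Rw@c['t']
    return c['mtx'],c['k1'],Rw,o
def ray(n,uv,st=None):
    K,k1,Rw,o=cam(n,st)
    d=np.array([(uv[0]-K[0,2])/K[0,0],(uv[1]-K[1,2])/K[1,1]]);s=d.copy()
    for _ in range(10): s=d/(1+k1*(s@s))
    return o,Rw@np.array([s[0],s[1],1])
def onz(n,uv,z,st=None):
    o,d=ray(n,uv,st); return o+d*(z-o[2])/d[2]
def proj(n,X,st=None):
    K,k1,Rw,o=cam(n,st); c=Rw.T@(np.asarray(X,float)-o); s=c[:2]/c[2]; s=s*(1+k1*(s@s))
    return np.array([K[0,0]*s[0]+K[0,2],K[1,1]*s[1]+K[1,2]])
def down(yaw):  # tool z down, tool y at world angle yaw
    y=np.array([np.cos(yaw),np.sin(yaw),0]);z=np.array([0,0,-1.]);return np.column_stack([np.cross(y,z),y,z])
E
python3 - <<'E'
from h import *
for n,l in dict(scene=[((273,148),138),((222,203),138),((207,155),164),((320,190),70),((285,256),27),((194,283),40),((153,232),70),((197,143),70),((247,180),92),((300,190),18),((238,265),18),((195,233),18),((256,168),18)],
  side=[((323,213),110),((293,174),164),((267,170),138)]).items():
    for uv,z in l: print(n,uv,onz(n,uv,z).round(0))
E
```

```text
scene (273, 148) [610.  51. 138.]
scene (222, 203) [658. -98. 138.]
scene (207, 155) [574. -69. 164.]
scene (320, 190) [702.  98.  70.]
scene (285, 256) [756. -30.  27.]
scene (194, 283) [ 708. -194.   40.]
scene (153, 232) [ 596. -206.   70.]
scene (197, 143) [457. -24.  70.]
scene (247, 180) [613. -11.  92.]
scene (300, 190) [652.  98.  18.]
scene (238, 265) [ 715. -107.   18.]
scene (195, 233) [ 611. -133.   18.]
scene (256, 168) [550.  62.  18.]
side (323, 213) [491. -58. 110.]
side (293, 174) [574. -73. 164.]
side (267, 170) [650. -88. 138.]
```

```bash
python3 - <<'E'
from h import *
ctrl.move_ptp([615,-40,330],down(0.0))
st=sensors.read_state();p,d=optics.grab_frame('wrist')
import pickle;pickle.dump((st,p,d),open('w1.pkl','wb'))
cv2.imwrite('pics/w1.png',cv2.resize(p[:,:,::-1],(800,600)))
print(st['t'],st['eef_pos'],st['q'])
for X in ([657,-97,138],[610,51,138],[574,-71,164],[632,-22,92]): print(proj('wrist',X,st)*1.5625)
E
```

```text
0.6083 [615.53426152 -40.54626132 330.80524524] [-2.06071206e-01  2.49395846e-01  1.33687229e+00  2.05007977e-04
  1.55387911e+00 -2.05216934e-01]
[451.84113055 344.20678436]
[386.81775188 132.50117599]
[333.81622219 325.01214269]
[416.59386288 232.37727507]
```

View pics/w1.png

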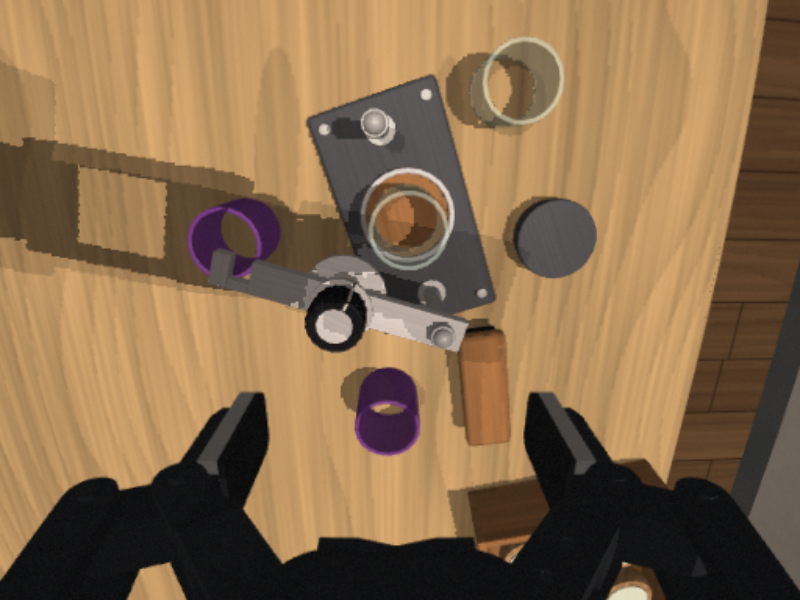

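Wrist view (shown at 1.56x): pivot nut at (443,335), free stud (376,122), knob top (334,323), glass (408,230) and bar end (225,268). The brush (485,385) and a purple cylinder (387,410) are near the pivot but outside the swing. A second purple cylinder (235,240) is below the bar tip.

```bash
python3 - <<'E'
from h import *
import pickle
st,p,d=pickle.load(open('w1.pkl','rb'))
P={}
for n,uv,z in [('piv',(443,335),136),('stud',(376,122),136),('knob',(334,325),164),('glassrim',(408,230),92),('barend',(222,268),114),('c1',(308,120),18),('c2',(435,76),18),('c3',(495,298),18)]:
    P[n]=onz('wrist',np.array(uv)/1.5625,z,st)[:2];print(n,P[n].round(1))
f=lambda a,b:(np.hypot(*(P[b]-P[a])),np.arctan2(*(P[b]-P[a])[::-1]))
print(f('piv','stud'),f('piv','knob'),f('piv','barend'),f('c3','c2'))
phi=f('piv','knob')[1];ph1=f('piv','stud')[1];pv=P['piv']
for a in np.linspace(phi,ph1,4):
    c=pv+126*np.array([np.cos(a),np.sin(a)])
    for z in(220,132): print(a.round(2),z,ctrl.solve_ik([*c,z],down(a-np.pi/2)))
m=(pv+P['stud'])/2
for y in (2.5,1,-1,-2.5): print(y,ctrl.solve_ik([*m,164],down(y)))
E
```

```text
piv [650.4 -90.4]
stud [603.1  57.5]
knob [574.1 -71. ]
glassrim [625.3 -20.1]
barend [483.7 -44.4]
c1 [538.5  65.2]
c2 [649.9 100.8]
c3 [ 714.4 -101.1]
(np.float64(155.30329756777462), np.float64(1.8805065629980453)) (np.float64(78.73026419423438), np.float64(2.8922664002560885)) (np.float64(172.96923091910662), np.float64(2.8721479953977487)) (np.float64(211.934296973523), np.float64(1.8799189184680067))
2.89 220 [-2.74687374e-01  1.48045169e-01  1.68787755e+00 -4.44089210e-16
  1.30566994e+00 -1.59615745e+00]
2.89 132 [-2.74687374e-01  2.53830942e-01  1.76227790e+00 -4.44089210e-16
  1.12548381e+00 -1.59615745e+00]
2.56 220 [-1.96460614e-01  1.77813691e-01  1.65331227e+00 -4.44089210e-16
  1.31046669e+00 -1.18067741e+00]
2.56 132 [-1.96460614e-01  2.81249543e-01  1.72684576e+00 -4.44089210e-16
  1.13349735e+00 -1.18067741e+00]
2.22 220 [-1.32983217e-01  2.37142869e-01  1.58189265e+00 -4.44089210e-16
  1.32255713e+00 -7.79946732e-01]
2.22 132 [-1.32983217e-01  3.35932222e-01  1.65397465e+00 -4.44089210e-16
  1.15168579e+00 -7.79946732e-01]
1.88 220 [-9.28441328e-02  3.15300453e-01  1.48281010e+00 -4.44089210e-16
  1.34348210e+00 -4.02554369e-01]
1.88 132 [-9.28441328e-02  4.08076745e-01  1.55356883e+00 -4.44089210e-16
  1.17994708e+00 -4.02554369e-01]
2.5 [-1.64182001e-01  3.98762653e-01  1.49320617e+00 -4.44089210e-16
  1.24962383e+00 -2.66418200e+00]
1 [-1.64182001e-01  3.98762653e-01  1.49320617e+00 -4.44089210e-16
  1.24962383e+00 -1.16418200e+00]
-1 [-1.64182001e-01  3.98762653e-01  1.49320617e+00 -4.44089210e-16
  1.24962383e+00  8.35817999e-01]
-2.5 [-1.64182001e-01  3.98762653e-01  1.49320617e+00 -4.44089210e-16
  1.24962383e+00  2.33581800e+00]
```

```bash
cat >> h.py <<'E'
PIV=np.array([650.9,-93.5]);PH1=1.88
def at(a,r=126): return PIV+r*np.array([np.cos(a),np.sin(a)])
E
python3 - <<'E'
from h import *
a=2.86
ctrl.move_ptp([*at(a),240],down(a-np.pi/2)); ctrl.gripper_to(46)
hit=ctrl.move_l([*at(a),133],vel=80,threshold=8)
s=sensors.read_state();print('desc',hit,s['eef_pos'],s['force'],s['t'])
if not hit:
    while a>PH1-0.3:
        a-=0.06
        hit=ctrl.move_l([*at(a),133],rot=down(a-np.pi/2),vel=50,threshold=14)
        s=sensors.read_state()
        e=s['eef_pos'][:2]-PIV; print(round(a,2),hit,np.arctan2(e[1],e[0]).round(3),s['force'].round(1),s['t'])
        if hit: break
E
```

```text
desc False [530.40329636 -58.62246258 133.67127004] [-0.17028595  0.69282163  1.25314203] 3.85
2.8 False 2.799 [-0.4  0.5 -0.5] 4.15
2.74 False 2.741 [ 0.3  0.4 -0.4] 4.45
2.68 False 2.681 [ 0.   0.  -0.3] 4.75
2.62 False 2.62 [-0.1 -0.1 -0.2] 5.05
2.56 False 2.56 [ 0.1 -0.4  0.2] 5.35
2.5 False 2.5 [ 0.7  0.  -0. ] 5.65
2.44 False 2.44 [-0.1 -0.3 -0.4] 5.95
2.38 False 2.38 [ 0.  -0.2  1. ] 6.25
2.32 False 2.32 [ 0.3 -0.3  0.2] 6.55
2.26 False 2.26 [ 0.3 -0.3  0.3] 6.85
2.2 False 2.2 [-0.5  0.4 -0.7] 7.15
2.14 False 2.14 [-0.8 -1.   0.1] 7.45
2.08 False 2.08 [-0.3 -0.8 -0.1] 7.75
2.02 False 2.02 [-0.2  0.1  0.1] 8.05
1.96 False 1.96 [-0.2 -0.  -1.7] 8.35
1.9 False 1.9 [-0.3  0.  -0.2] 8.65
1.84 False 1.84 [-0.6  0.8  0.4] 8.95
1.78 True 1.814 [-0.3 -0.7 -0.3] 9.175
```

```bash
python3 - <<'E'
from h import *
for n in('scene','side'):
    p,d=optics.grab_frame(n); c=p[100:280,150:390] if n=='scene' else p[130:290,190:400]
    cv2.imwrite(f'pics/{n}1.png',cv2.resize(c[:,:,::-1],None,fx=2,fy=2))
a=cv2.imread('pics/scene1.png');b=cv2.imread('pics/side1.png');b=cv2.copyMakeBorder(b,0,0,0,60,0)
cv2.imwrite('pics/both1.png',cv2.resize(np.vstack([a,b]),None,fx=.85,fy=.85))
E
```

```text
(no output)
```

View pics/both1.png

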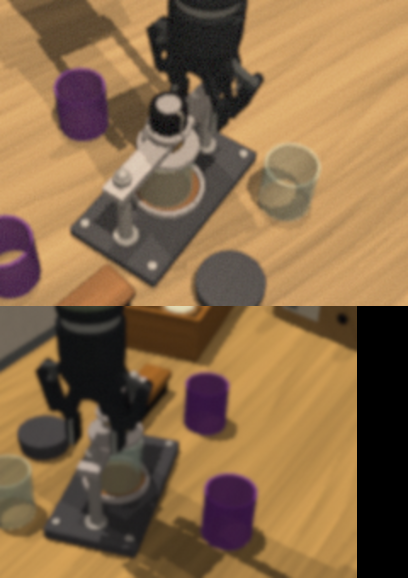

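The bar now lies over the two posts, with the knob at (167,112) of the upper crop above the glass, so the bridge looks shut. I'll lift clear and check from above.

```bash
python3 - <<'E'
from h import *
s=sensors.read_state(); p=s['eef_pos']
a=PH1-0.02
ctrl.gripper_to(56); ctrl.move_l([p[0],p[1],240],vel=120)
C=at(PH1,80)
ctrl.move_ptp([C[0]+0,C[1]-40,300],down(0.0))
st=sensors.read_state();p,d=optics.grab_frame('wrist')
import pickle;pickle.dump((st,p,d),open('w2.pkl','wb'))
print(st['t'],st['eef_pos'])
c=p[20:240,130:390]
cv2.imwrite('pics/w2.png',cv2.resize(c[:,:,::-1],None,fx=2.6,fy=2.6,interpolation=cv2.INTER_CUBIC))
f=lambda X:((proj('wrist',X,st)-[130,20])*2.6).round()
for X in([*C,164],[*at(PH1),120],[*at(PH1,0),138],[*at(PH1,160),138]):print(f(X))
E
```

```text
11.1 [626.38532174 -58.01723969 299.63479404]
[322. 325.]
[284. 188.]
[383. 505.]
[249.  88.]
```

View pics/w2.png

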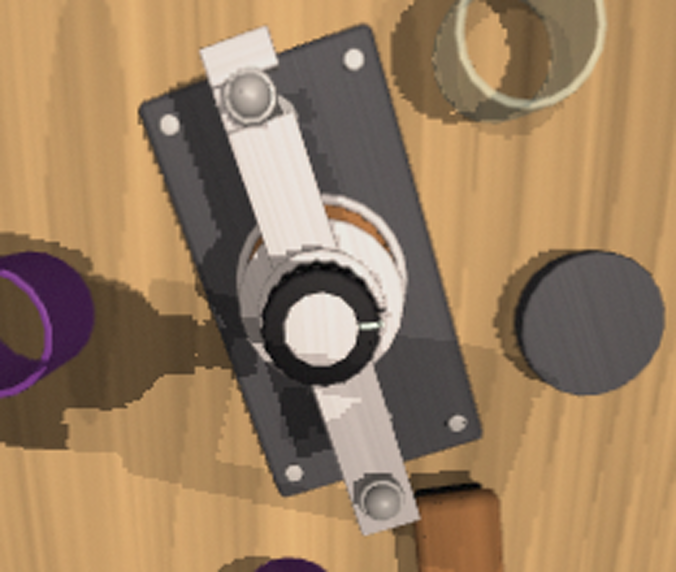

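The bar end is notched against the stud at (250,95). The knob top is at (321,326), matching my prediction, and its white line points to world +x. I'll grip it next and turn the first part as a test.

```bash
cat >> h.py <<'E'
C=at(PH1,80)
def avg(n=6):
    W=[];F=[]
    for _ in range(n):
        ctrl.hold(0.01);s=sensors.read_state();W.append(s['wrist_torque']);F.append(s['force'])
    return np.mean(W,0),np.mean(F,0),s
def turn(y0,y,z0,z_off=0):
    ctrl.move_l([*C,z0-1.59*(y0-y)],rot=down(y),vel=60)
E
python3 - <<'E'
from h import *
y0=2.5
ctrl.move_ptp([*C,230],down(y0)); ctrl.gripper_to(60)
print(ctrl.move_l([*C,162],vel=80,threshold=8)); 
w,f,s=avg();print(w.round(3),f.round(1),s['t'],s['eef_pos'])
ctrl.gripper_to(36,force=30)
w,f,s=avg();print('grip',s['grip_width'],w.round(3),f.round(1),s['t'])
y=y0
for i in range(8):
    y-=0.1;turn(y0,y,162); w,f,s=avg();print(round(y0-y,2),w.round(3),f.round(1),s['t'],s['grip_width'].round(2))
E
```

```text
False
[0.007 0.013 0.021] [-0.3 -0.3  0.6] 14.5083 [627.2368592  -17.39478782 162.95731476]
grip 39.3196863029074 [ 0.166  0.343 -0.023] [-2.   1.3  4.3] 14.8667Traceback (most recent call last):
  File "<stdin>", line 10, in <module>
AttributeError: 'float' object has no attribute 'round'
```

```bash
python3 - <<'E'
from h import *
y0=2.5;y=2.4
for i in range(9):
    w,f,s=avg();print(round(y0-y,2),w.round(3),f.round(1),round(s['t'],2),round(float(s['grip_width']),2))
    y-=0.1;turn(y0,y,162)
w,f,s=avg();print(round(y0-y,2),w.round(3),f.round(1),round(s['t'],2))
E
```

```text
0.1 [0.14  0.393 0.038] [-2.5  1.3  5.6] 15.22 39.14
0.2 [0.153 0.406 0.067] [-2.6  1.   5.9] 15.52 39.4
0.3 [0.087 0.373 0.06 ] [-2.3  0.7  5.7] 15.82 38.9
0.4 [0.069 0.353 0.071] [-1.8  0.7  5.9] 16.12 38.97
0.5 [0.023 0.348 0.074] [-1.9  0.5  5.6] 16.42 39.07
0.6 [0.014 0.327 0.081] [-2.1  0.3  5.6] 16.72 39.5
0.7 [-0.048  0.335  0.086] [-2.2 -0.1  5.6] 17.02 39.25
0.8 [-0.047  0.325  0.076] [-1.9  0.1  5.2] 17.32 39.34
0.9 [-0.106  0.333  0.071] [-2.2 -0.4  5.7] 17.62 38.82
1.0 [-0.143  0.373  0.052] [-2.2 -0.7  5.5] 17.92
```

```bash
python3 - <<'E'
from h import *
y0=2.5;y=1.5;pk=0;low=0
while y0-y<3.9:
    y-=0.05;turn(y0,y,162); w,f,s=avg(15);t=w[2];pk=max(pk,t)
    print(round(y0-y,2),w[2].round(3),f.round(1),round(s['t'],2),round(float(s['grip_width']),2))
    if pk>0.135 and t<0.62*pk: print('CLICK?');break
E
```

```text
1.05 0.076 [-2.1 -0.4  5.5] 18.29 39.18
1.1 0.067 [-2.  -0.5  5.5] 18.67 39.14
1.15 0.084 [-2.2 -0.6  5.5] 19.04 39.05
1.2 0.08 [-2.1 -1.   5.5] 19.42 38.86
1.25 0.083 [-2.1 -0.9  5.5] 19.79 38.8
1.3 0.069 [-2.2 -0.9  5.7] 20.17 39.05
1.35 0.075 [-2.4 -1.2  5.6] 20.54 39.0
1.4 0.08 [-2.4 -1.1  5.7] 20.92 38.9
1.45 0.07 [-2.5 -1.3  5.8] 21.29 39.02
1.5 0.07 [-2.5 -1.4  5.7] 21.67 39.27
1.55 0.085 [-2.4 -1.3  6. ] 22.04 38.83
1.6 0.094 [-2.6 -1.2  5.9] 22.42 39.15
1.65 0.07 [-2.6 -1.7  6.1] 22.79 38.88
1.7 0.078 [-2.8 -1.5  6. ] 23.17 39.24
1.75 0.082 [-3.1 -1.7  5.9] 23.54 38.87
1.8 0.089 [-2.8 -1.6  6.1] 23.92 39.61
1.85 0.08 [-3.1 -1.8  6.1] 24.29 38.97
1.9 0.086 [-3.1 -1.8  6.1] 24.67 39.02
1.95 0.07 [-3.1 -1.7  6.3] 25.04 39.13
2.0 0.073 [-3.3 -1.7  6.4] 25.42 38.97
2.05 0.084 [-3.7 -2.   6.5] 25.79 38.96
2.1 0.083 [-3.4 -2.1  6.6] 26.17 39.31
2.15 0.078 [-3.5 -1.9  6.6] 26.54 39.3
2.2 0.077 [-3.9 -2.1  6.6] 26.92 38.74
2.25 0.074 [-3.9 -2.3  6.7] 27.29 39.38
2.3 0.075 [-3.7 -2.2  6.4] 27.67 39.06
2.35 0.074 [-3.9 -2.   7. ] 28.04 38.94
2.4 0.079 [-4.2 -2.3  6.9] 28.42 39.03
2.45 0.088 [-4.3 -2.4  7. ] 28.79 39.06
2.5 0.096 [-4.4 -2.4  7.6] 29.17 39.15
2.55 0.098 [-5.  -2.3  7.7] 29.54 38.85
2.6 0.111 [-5.1 -2.1  8.3] 29.92 38.93
2.65 0.113 [-5.2 -2.   8.5] 30.29 39.28
2.7 0.125 [-5.4 -2.   8.8] 30.67 38.91
2.75 0.136 [-5.7 -2.   9.1] 31.04 38.95
2.8 0.151 [-6.  -1.9  9.6] 31.42 39.21
2.85 0.152 [-6.  -1.8  9.8] 31.79 38.53
2.9 0.158 [-6.4 -1.8 10.3] 32.17 39.31
2.95 0.171 [-6.4 -1.9 10.5] 32.54 39.14
3.0 0.196 [-6.8 -1.9 10.5] 32.92 39.12
3.05 0.188 [-6.9 -1.8 11.3] 33.29 39.19
3.1 0.206 [-7.1 -1.7 11.4] 33.67 39.19
3.15 0.037 [-7.2 -1.9 12.2] 34.04 39.15
CLICK?
```

The click was clear: the torque dropped from 0.206 to 0.037 N·m. Now I'll let go, lift and inspect.

```bash
python3 - <<'E'
from h import *
ctrl.gripper_to(62); s=sensors.read_state(); p=s['eef_pos']; print(p,s['t'])
ctrl.move_l([*C,250],vel=100)
# oblique view: tilt tool so wrist camera sees knob & flange line from +x/-y side
ctrl.move_ptp([C[0],C[1]-40,300],down(0.0)); ctrl.hold(.3)
st=sensors.read_state();p,d=optics.grab_frame('wrist')
c=p[20:240,130:390]
cv2.imwrite('pics/w3.png',cv2.resize(c[:,:,::-1],None,fx=2.6,fy=2.6,interpolation=cv2.INTER_CUBIC))
print(avg(),proj('wrist',[*C,159],st))
E
```

```text
[626.45382135 -17.24241792 156.41549103] 34.3917
(array([-0.00279781,  0.0103811 , -0.01187457]), array([ 0.07950396, -0.07533191, -0.26107816]), {'t': 36.5917, 'q': array([-2.28295401e-01,  2.92456781e-01,  1.34602725e+00,  2.90622652e-05,
        1.50363072e+00, -2.28413898e-01]), 'qvel': array([-2.82006973e-05, -1.94908277e-03, -1.92508845e-03,  8.62138886e-04,
       -3.76570275e-04, -5.74632788e-04]), 'tau': array([ 9.62960534e-03, -4.29544151e+01, -3.01722944e+01,  5.01733302e-04,
        4.48935869e-03,  1.99071226e-03]), 'eef_pos': array([626.46128371, -57.05097046, 299.70456557]), 'eef_rot': array([[-1.16501689e-04,  9.99999867e-01, -5.01987297e-04],
       [ 9.99999982e-01,  1.16575195e-04,  1.46403894e-04],
       [ 1.46462393e-04, -5.01970232e-04, -9.99999863e-01]]), 'force': array([ 0.32634279, -0.73502122, -0.07699367]), 'wrist_torque': array([ 0.04212685,  0.0119407 , -0.0209052 ]), 'grip_width': 62.059088663724296}) [254.03079403 145.25381641]
```

View pics/w3.png

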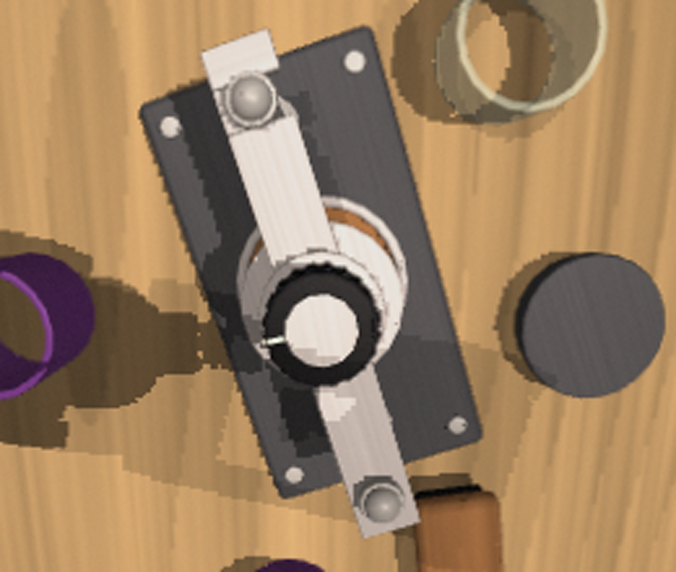

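The bridge is still shut. The white line went from 0 to about -164°, which is roughly 2.9 rad net: 3.15 turned less about 0.25 spring-back. Now I'll take one oblique look for the flange's black line.

```bash
python3 - <<'E'
from h import *
from scipy.spatial.transform import Rotation as R
K=np.array([*C,140.])
P0=np.array([0,-40,150.]);
done=False
for tilt in (35,28,20):
  for dirn in (-141,-125,-157,-110,-170):
    Rz=R.from_euler('z',dirn-90,degrees=True).as_matrix()
    d=np.deg2rad(dirn); ax=np.cross([0,0,1],[np.cos(d),np.sin(d),0])
    M=R.from_rotvec(np.deg2rad(tilt)*ax).as_matrix()@Rz
    pos=K+M@P0; rot=M@down(0.)
    q=ctrl.solve_ik(pos,rot)
    if q is None: continue
    print(tilt,dirn,pos,q); ctrl.move_ptp([pos[0],pos[1],300],down(0.)) 
    ctrl.move_ptp(pos,rot); done=True;break
  if done:break
st=sensors.read_state();p,_=optics.grab_frame('wrist')
u=proj('wrist',K,st);print(u,st['t']);x,y=np.int32(u)
c=p[max(y-60,0):y+60,max(x-75,0):x+75]
cv2.imwrite('pics/w4.png',cv2.resize(c[:,:,::-1],None,fx=5,fy=5,interpolation=cv2.INTER_CUBIC))
E
```

```text
35 -157 [577.52033959 -38.10830159 285.8158641 ] [-0.43798292 -0.07541866  1.89066602  0.54629971  0.96434105 -2.64422809]
[254.40612992 144.19872123] 39.0
```

View pics/w4.png

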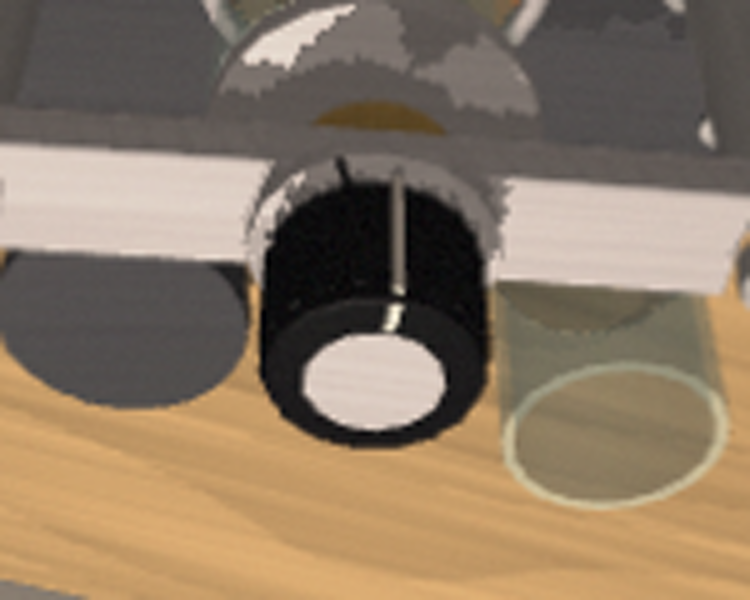

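The oblique view shows the flange's black line at (342,168) and the knob's white line at (397,175). They are about 0.4 rad apart with white on the clockwise side, so there has been exactly one click. The gripper is clear, so I'm handing in.

```bash
python3 - <<'E'
from h import *
ctrl.hold(.3);w,f,s=avg();print(w.round(3),f.round(1),s['t'])
print(ctrl.finish_job())
E
```

```text
[-0.087  0.259  0.01 ] [ 0.2 -0.2  0.1] 39.4
the job is handed in; nothing more can be done
None
```

I swung the bridge shut against the free stud, turned the knob clockwise to the first click, let go and handed the job in at 39.4 s of the 72 s. `finish_job` reports no verdict.

- **Turning:** The torque rose to 0.206 N·m and fell to 0.037 N·m at about 3.15 rad. That is a little over the nominal 0.18 N·m, but within noise and hinge effects.
- **After letting go:** The wrist views show the bridge still on its stud. The white line is about 0.4 rad clockwise of the flange's black line; I read roughly 0.46 where one click is 0.39. The knob sprang back about 0.25 rad.
- **Surroundings:** The tin, spare glass and brush looked unmoved in the before and after wrist views. The wrist read about zero force at hand-in.
- **Not measured:** I could not measure the foot's force on the glass; I infer it from the torque climb and the click. I also could not fully see the glass's position, because the foot covers most of it.

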